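# Blow off a meter housing on its slide, then send it to the end stop

## Task

At the meter assembly station, slide the carriage along its bed until the middle of the meter's open window stands directly beneath the nozzle of the air canister, and let it stand there while you press the canister's cap right down for a moment and let it spring back up. Never press the cap while the window is elsewhere. Then slide the carriage on, the same way, fully home against the stop at the far end of the bed, let go, and leave the other things on the table where they are.

Things in the scene. Friction and masses are not known exactly. Their poses are not given: they have to be found in the camera images.
- bed: Low fixed aluminium slide bed with two steel rails, 420 mm long (its y axis), 80 mm wide, 32 mm high, a dark 46 mm high stop block with a rubber bumper at each end. Origin: centre of its underside, on the table. Its y axis is the sliding direction, its x axis points away from the robot's side to the canister's side.
- carriage (a joint): Slide of the carriage along the bed's +y: 0 m = at the bed's -y stop (it starts near that end, the robot's right), 0.26 m = against the +y stop (the goal's far end). It stays where left; moving it takes 3 to 5 N. It is an aluminium plate, 120 mm along y, 90 mm across, with a grey meter housing (80 mm along x, 94 mm along y, top 88 mm above the table) clamped on it.
- window (a point): Centre of the meter housing's square open window (44 x 44 mm, a brass disc inside) at the height of the housing's top, 88 mm above the table; it lies over the bed's centre line and moves with the carriage. Axes as the bed's.
- grip_top (a point): Centre of the top of the carriage's upright black paddle grip, on an outrigger 100 mm from the bed's centre line on the robot's side, level with the window along y. The paddle is 22 mm thick along the bed's y, 36 mm along its x, and stands from 42 to 112 mm above the table. Axes as the bed's.
- canister: Fixed aluminium air canister, 54 mm in diameter, clamped upright on a dark foot plate (60 x 90 mm) beside the bed, 75 mm from the bed's centre line on the side away from the robot; the only canister with a spout. Origin: on its axis, on the table. Where it stands along the bed varies.
- cap (a joint): How far the canister's sprung cap is pressed down: 0 m = up, 0.010 m = fully down (about 7 N).
- cap_top (a point): Centre of the top of the round white cap (42 mm in diameter) on the canister's axis, 196 mm above the table when up. Press here straight down.
- nozzle (a point): Outlet of the cap's steel spout (8 mm thick tube that runs 75 mm from the cap towards the robot at 180 mm height, then down) over the bed's centre line, 104 mm above the table when the cap is up. It goes down 10 mm with the cap. Axes as the bed's.
- meter_a: Bystander: loose grey meter, 80 x 100 x 42 mm, behind the bed. Origin: centre of its underside.
- meter_b: Bystander: another such loose grey meter, beyond the bed's -y end. Origin: centre of its underside.
- spare_can: Bystander: loose spare canister without a spout, 54 mm in diameter, 170 mm high, behind the bed. Origin: centre of its underside.
- driver: Bystander: loose grey power screwdriver, about 185 mm long, 36 mm high, lying on the robot's side of the bed. Origin: under its middle.
- tape: Bystander: loose roll core, 90 mm in diameter, 24 mm high, beyond the bed's -y end. Origin: centre of its underside.
- cup: Bystander: loose black cup, 72 mm in diameter, 85 mm high, beyond the bed's +y end. Origin: centre of its underside.
- wrench: Bystander: loose steel wrench, 160 mm long, lying behind the canister. Origin: under its middle.

How it is judged:
By the outcome, as a careful person would: the job done as asked, in the order asked, and still so for the second after the job is handed in, with the robot touching nothing.
It also fails if it takes over 64 s, if anything falls off the work surface, if the arm or the gripper's body presses on something with over 40 N, if the wrist force passes 120 N, or if a joint passes its speed limit or range.

## Robot

A 6-joint arm with a two-finger parallel gripper is mounted at the origin on the work surface. World frame = base frame: x ahead of the robot, y to its left, z up, the work surface at z = 0. Lengths are in m, angles in degrees, forces in N, time in s.
With the tool pointing down it reaches from about 0.325 to 0.9 m from the base axis. Payload 6.1 kg.
Tool frame: the origin (TCP) lies at the very end of the fingers, on their centre line; the grasp point (between the pads) lies 19 mm behind it; z points along the fingers, y is the direction in which the jaws open and shut (so a half turn about z gives the same grasp; the last joint's range is limited). The gripper opens to 87 mm and grips with 3 to 60 N. Pads are 19 mm wide; open, the fingers measure 117 mm over their backs; the gripper's body (75 mm by 190 mm) begins 51 mm behind the grasp point.
Start: joints at [-7.225, 12.628, 87.462, -0, 79.91, -7.225], TCP at [0.625, -0, 0.223] pointing down, gripper open.
Joint ranges: [-170.65, 170.65], [-52.31, 119.04], [5.05, 147.46], [-71.25, 251.25], [11.57, 151.72], [-153.62, 153.62]. Speed limits (degrees/s): [147.25, 147.25, 172.46, 180, 180, 180].

## Interface

Orientations are given as a 3x3 rotation matrix whose columns are the frame's x, y, z axes.
In Python, from rig import get_obs, optics, order, nets gives the robot as it stands. The module is installed in compiled form; this text tells all that it offers.
- The arm moves only by the shell command python3 -m handwheel 'ROWS' [OPENING] [FORCE]. ROWS is JSON, a list of rows, each a list of 4 numbers: the shift along the tool's x, y, z in cm, then the turn about the tool's z in rad. A call has 1 to 10 rows; each row shifts and turns the commanded pose from where the row before left it, along the tool's axes as they then stand; what a row does not reach is not made up. A row lasts 1/8 s, in which the tool goes at most 62.5 mm and 10.7 degrees, less where a joint would pass 70% of its speed; a pose out of reach is approached as far as the arm can. A call with a gripper value outside its range is refused whole. OPENING is the finger opening in cm, from 0 to 8.7, set as the call begins (- or left out, the last holds). The fingers move at their own pace and stop on an object; FORCE is the grip in N (left out, the last holds). Time passes only in rows, so rows that do not move let the fingers close. It gives the time, the measured TCP pose, the force and the opening at its end, in the units of the state.
- get_obs(): the state, without advancing time (a new reading comes with each control period).
- optics.read_camera(name): name is "scene" or "side" or "wrist"; returns (picture, depth): 400x640x3 uint8, blue, green, red; 400x640 float32, m along the optical axis (not along the pixel's ray), 0 where there is no reading.
- optics.get_calibration(name): a dict with "intrinsics" (3x3 intrinsics, pixels), "xyz" and "orientation" of the camera in the world. Camera axes: x right, y down, z forward; pixel columns grow to the right and rows downward; lengths in m; the calibration is good to about 2 mm. A picture is of the moment at which its call begins: read the wrist's pose just before it. get_calibration takes no time and is no camera call; for the wrist camera it gives the pose at the moment of the call.
- order.sign_off(): hands the job in, once; it reports no verdict.
Trained networks look in the newest picture that a camera, given by its name, has taken for a name from the list of things; names that differ only in an ending like _2 or _b are one class to them, and where a whole thing is asked for, a point or a joint stands for the part that bears it (a point fixed in the world has none). Each returns a list of dicts, best first, with "conf" (0 to 1); they miss things now and then, are a little off and sometimes report something else, mostly with a low value. They report only what shows in the picture. A call takes as long as a camera call.
- nets.outline_of(camera, target): "pixels" (400x640 bool, what is visible of it) and "rect" ([left, top, width, height] in pixels, round what is visible of it).
- nets.spot_point(camera, target): "point" ([row, column] in pixels: a listed point, or the origin of a listed thing).
The state is a dict: "time_s": time; "qpos": joint angles; "joint_velocities": joint speeds; "joint_torque": joint torques, N m; "position": TCP position; "tcp_rot": TCP orientation; "contact_force": force on the tool from outside, world axes, zero at the start; "torque": the same for the moment, N m; "gripper_width": opening from 0.0 (shut) to 1.0 (fully open).
Only numpy, scipy, OpenCV 4.12 (cv2) and the standard library are available. Lean on these libraries where they do the work, as an engineer would, in place of code of your own. Each camera call takes 0.05 s, during which the arm holds its last target.

## Working session

There is one attempt and no reset: what is moved stays moved. The work goes in short steps, Python scripts to look and compute and a shell command to move; the robot and the scene stay as the last step left them, time stands still between calls to the robot, and variables do not carry over. Pictures are saved under pics/ and viewed, and the job is handed in when it is done.

```bash
mkdir -p pics; cat > h.py <<'E'
import numpy as np, cv2
from rig import get_obs, optics, order, nets
def shot(c,fn=None):
    p,d=optics.read_camera(c)
    if fn: cv2.imwrite('pics/'+fn,p)
    return p,d
def ray(c,r,col):
    k=optics.get_calibration(c);K=np.array(k['intrinsics']);R=np.array(k['orientation']);
    return np.array(k['xyz']),R@np.linalg.inv(K)@np.array([col,r,1.])
def atz(c,r,col,z):
    o,v=ray(c,r,col);return o+v*(z-o[2])/v[2]
def atd(c,r,col,d):
    o,v=ray(c,r,col);return o+v*d
E
python3 - <<'E'
from h import *
np.set_printoptions(precision=4,suppress=True)
o=get_obs();print(o['time_s'],o['position'],o['tcp_rot'],o['gripper_width'])
Z=dict(window=.088,grip_top=.112,cap_top=.196,nozzle=.104,bed=0,canister=0)
for c in('scene','side'):
    p,d=shot(c,c+'1.png');print(c,optics.get_calibration(c)['xyz'])
    for n in Z:
        for q in nets.spot_point(c,n)[:2]:
            r,cc=q['point'];dd=d[int(r),int(cc)]
            print(n,round(q['conf'],2),q['point'],atz(c,r,cc,Z[n]),atd(c,r,cc,dd))
E
```

```text
0.0 [0.6244 0.0001 0.2214] [[-0.      1.     -0.0019]
 [ 1.      0.0001  0.0003]
 [ 0.0003 -0.0019 -1.    ]] 1.0023091253015215
scene [1.0618 0.695  0.8493]
window 0.91 [169.3, 299.1] [ 0.5695 -0.1011  0.088 ] [ 0.5517 -0.1299  0.0605]
grip_top 0.65 [153.1, 330.1] [ 0.4674 -0.0916  0.112 ] [ 0.467  -0.0922  0.1115]
cap_top 0.6 [163.5, 281.3] [ 0.6652 -0.0317  0.196 ] [ 0.6643 -0.0333  0.1946]
nozzle 0.63 [181.7, 307.7] [ 0.5883 -0.0261  0.104 ] [ 0.5706 -0.053   0.0762]
bed 0.95 [209.9, 307.7] [ 0.5902 -0.0213  0.    ] [ 0.5953 -0.0136  0.0091]
canister 0.63 [218.9, 282.7] [ 0.6698 -0.0288 -0.    ] [ 0.6812 -0.0077  0.0247]
side [0.5021 0.6394 0.6974]
window 0.91 [178.4, 332.1] [ 0.5738 -0.1132  0.088 ] [ 0.5759 -0.1346  0.0707]
grip_top 0.69 [178.0, 368.9] [ 0.4797 -0.1033  0.112 ] [ 0.4797 -0.1011  0.1138]
grip_top 0.32 [176.2, 332.5] [ 0.5712 -0.0926  0.112 ] [ 0.5755 -0.1383  0.0754]
cap_top 0.91 [157.9, 288.8] [ 0.6693 -0.0347  0.196 ] [ 0.6697 -0.0362  0.1949]
nozzle 0.56 [201.4, 325.0] [ 0.5767 -0.004   0.104 ] [ 0.5827 -0.0553  0.0567]
bed 0.91 [226.6, 320.4] [ 0.587  -0.0187  0.    ] [ 0.5858 -0.0089  0.0104]
canister 0.96 [222.7, 292.2] [ 0.662  -0.0186  0.    ] [ 0.6582 -0.0031  0.0164]
```

View pics/scene1.png

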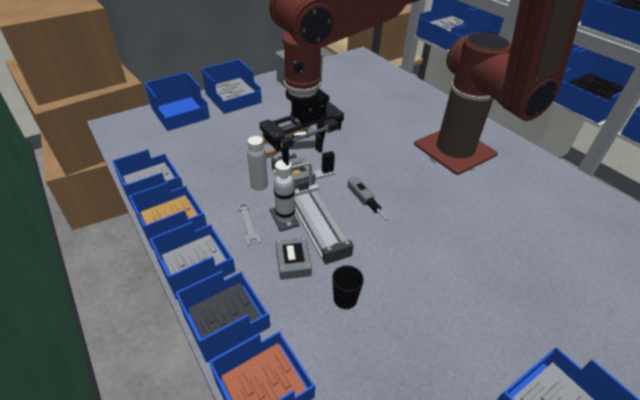

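View pics/side1.png

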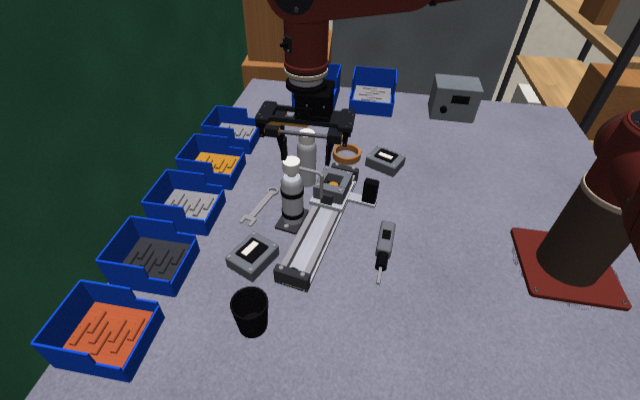

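```bash
python3 - <<'E'
from h import *
for c in('scene','side'):
    p=cv2.imread(f'pics/{c}1.png')[130:260,230:420]
    cv2.imwrite(f'pics/{c}1z.png',cv2.resize(p,None,fx=4,fy=4,interpolation=cv2.INTER_CUBIC))
E
```

```text
(no output)
```

View pics/scene1z.png

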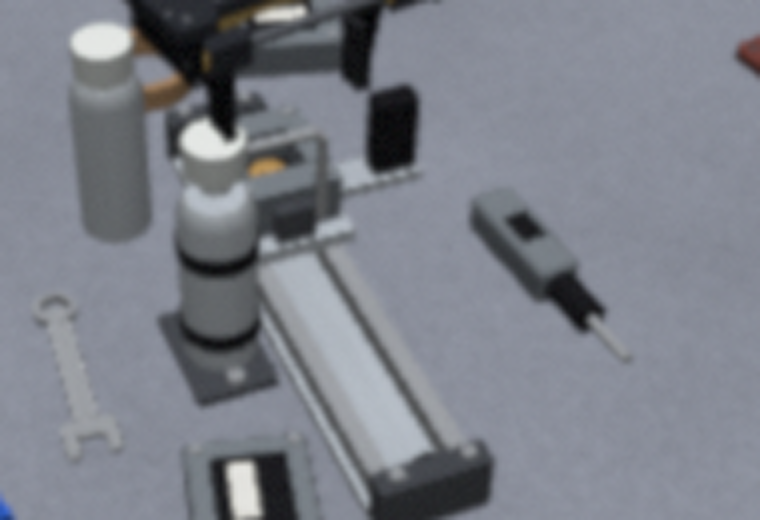

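View pics/side1z.png

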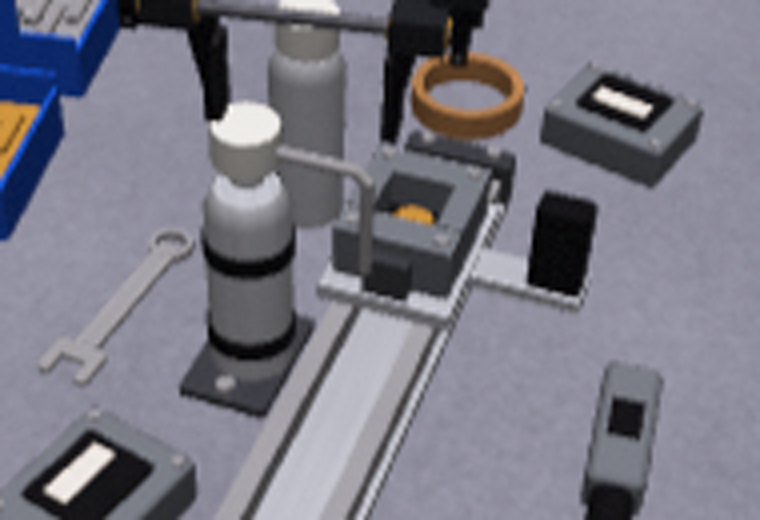

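The nets agree with the pictures: cap near (0.668,-0.034), bed yaw about -5°, and paddle near (0.475,-0.098). The fingers hide part of the cap in both views, so I'll back off and turn the jaws towards the bed's y, then measure precisely.

```bash
python3 -m handwheel '[[0,-5,0,0],[0,-5,0,0],[0,-5,0,0],[0,0,0,-0.185],[0,0,0,-0.185],[0,0,0,-0.185],[0,0,0,-0.185],[0,0,0,-0.185],[0,0,0,-0.185],[0,0,0,-0.185]]'
python3 - <<'E'
from h import *
np.set_printoptions(precision=4,suppress=True)
C={}
for c in('scene','side','wrist'):
    k=optics.get_calibration(c);p,d=shot(c,c+'2.png')
    K=np.array(k['intrinsics']);v,u=np.mgrid[:400,:640]
    P=np.stack([(u-K[0,2])/K[0,0]*d,(v-K[1,2])/K[1,1]*d,d],-1)@np.array(k['orientation']).T+np.array(k['xyz'])
    np.savez(f'pc_{c}.npz',P=P,d=d)
    for n,z in dict(window=.088,grip_top=.112,cap_top=.196,nozzle=.104,bed=0).items():
        for q in nets.spot_point(c,n)[:2]:
            if q['conf']>.4:print(c,n,round(q['conf'],2),q['point'],atz(c,*q['point'],z))
    def sel(x0,x1,y0,y1,z0,z1):
        m=(d>0)&(P[...,0]>x0)&(P[...,0]<x1)&(P[...,1]>y0)&(P[...,1]<y1)&(P[...,2]>z0)&(P[...,2]<z1);return P[m]
    for nm,b in dict(cap=(.63,.71,-.08,.01,.188,.204),paddle=(.43,.52,-.15,-.05,.106,.118),house=(.51,.65,-.2,-.03,.083,.093),bedtop=(.53,.66,-.03,.25,.026,.037),stop=(.5,.7,.1,.3,.04,.052)).items():
        Q=sel(*b)
        if len(Q)>15:
            r=cv2.minAreaRect(Q[:,:2].astype(np.float32)*1000);print(c,nm,len(Q),Q.mean(0),r)
E
```

```text
time_s: 1.95
position: [0.475, -0.0, 0.2227]
tcp_rot: [[-0.964, 0.266, 0.0], [0.266, 0.964, -0.0], [-0.0, 0.0, -1.0]]
contact_force: [0.1, -0.9, -0.8]
gripper_width: 0.999
scene window 0.69 [199.8, 363.4] [0.4919 0.1005 0.088 ]
scene window 0.68 [164.9, 298.5] [ 0.5601 -0.1194  0.088 ]
scene grip_top 0.92 [152.1, 327.1] [ 0.4722 -0.1003  0.112 ]
scene cap_top 0.73 [161.5, 283.7] [ 0.6559 -0.0356  0.196 ]
scene nozzle 0.92 [181.6, 305.0] [ 0.5944 -0.0304  0.104 ]
scene bed 0.59 [209.9, 308.3] [ 0.5887 -0.0204  0.    ]
scene cap 160 [ 0.6656 -0.0238  0.1951] ((663.9810180664062, -25.50638771057129), (39.703094482421875, 40.411373138427734), 58.18522262573242)
scene paddle 67 [ 0.476  -0.0915  0.1109] ((474.4947204589844, -91.66551208496094), (23.334814071655273, 35.956661224365234), 81.91333770751953)
scene house 273 [ 0.5661 -0.1047  0.0877] ((593.7098999023438, -116.63966369628906), (97.70093536376953, 123.85556030273438), 80.13645935058594)
scene bedtop 660 [0.6072 0.0758 0.0317] ((619.47216796875, 70.42987060546875), (216.7725067138672, 101.68427276611328), 80.7849349975586)
scene 
[... 1233 characters left out ...]
.0957  0.112 ]
wrist nozzle 0.82 [316.6, 338.7] [ 0.5892 -0.0137  0.104 ]
wrist bed 0.71 [267.4, 322.2] [ 0.5882 -0.0285  0.    ]
wrist paddle 1004 [ 0.4718 -0.0935  0.1108] ((473.2200622558594, -94.61814880371094), (21.782297134399414, 34.5655632019043), 79.99018096923828)
wrist house 2584 [ 0.5844 -0.1005  0.0874] ((582.6550903320312, -84.50491333007812), (139.86419677734375, 93.74507904052734), 69.34933471679688)
wrist bedtop 2951 [0.5866 0.0787 0.0308] ((617.944580078125, 69.02264404296875), (214.71713256835938, 101.92057800292969), 81.30752563476562)
wrist stop 583 [0.5971 0.1699 0.0451] ((616.0233154296875, 230.90151977539062), (148.40711975097656, 32.83998107910156), 73.6662826538086)
```

View pics/wrist2.png

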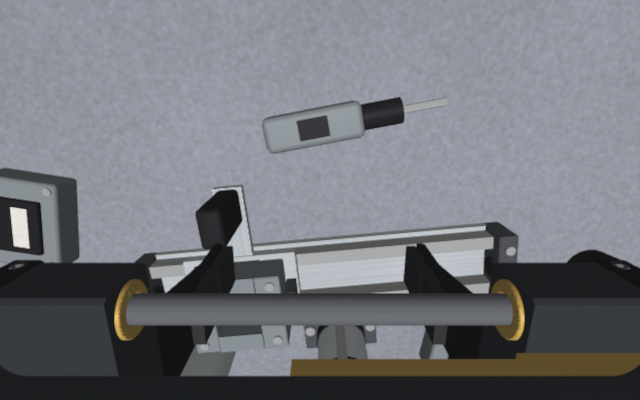

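View pics/side2.png

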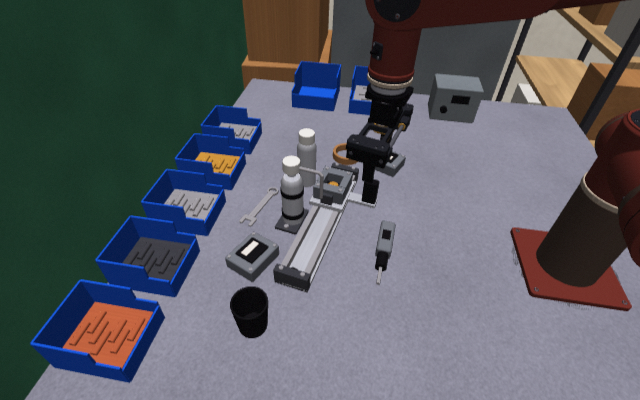

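```bash
python3 - <<'E'
import numpy as np
np.set_printoptions(precision=4,suppress=True)
c0=np.array([.589,-.014]);a=np.radians(81);by=np.array([np.cos(a),np.sin(a)]);bx=np.array([by[1],-by[0]])
for c in('scene','side','wrist'):
    f=np.load(f'pc_{c}.npz');P=f['P'].reshape(-1,3)[f['d'].ravel()>0]
    L=np.c_[(P[:,:2]-c0)@bx,(P[:,:2]-c0)@by,P[:,2]]
    Q=L[(abs(L[:,0])<.048)&(L[:,1]>0.02)&(L[:,1]<.17)&(L[:,2]>.024)&(L[:,2]<.038)]
    ys=np.arange(.02,.17,.01);E=[]
    for y in ys:
        s=Q[(Q[:,1]>=y)&(Q[:,1]<y+.01),0]
        E.append((s.min(),s.max()) if len(s)>5 else (np.nan,)*2)
    E=np.array(E)
    for j in(0,1):
        m=~np.isnan(E[:,j])
        if m.sum()>4:
            p=np.polyfit(ys[m]+.005,E[m,j],1);print(c,j,'slope deg',np.degrees(p[0]),'x',p[1],'res',np.std(np.polyval(p,ys[m]+.005)-E[m,j]))
    for nm,b in dict(cap=(.05,.1,-.03,.03,.19,.2),pad=(-.13,-.07,-.13,-.06,.107,.115),house=(-.045,.045,-.16,-.03,.084,.091),noz=(-.012,.012,-.03,.03,.1,.19),stop=(-.048,.048,.15,.25,.042,.05)).items():
        q=L[np.all([(L[:,i]>b[2*i])&(L[:,i]<b[2*i+1]) for i in range(3)],0)]
        if len(q)>5: print(' ',nm,len(q),'x',q[:,0].min(),q[:,0].max(),'y',q[:,1].min(),q[:,1].max(),'mid y',(q[:,1].min()+q[:,1].max())/2,'z',q[:,2].min())
E
```

```text
scene 0 slope deg 1.3574875188044984 x -0.03381429383876053 res 0.0008031849757631216
scene 1 slope deg 0.9575778686402954 x 0.03693003175994076 res 0.0004885554843528029
  cap 153 x 0.05643368456380245 0.09690491499697128 y -0.021062377419110292 0.02035246247029527 mid y -0.00035495747440751103 z 0.1902934807959985
  pad 63 x -0.11897489595083056 -0.08300698010517667 y -0.10621619281804706 -0.08280608098339726 mid y -0.09451113690072216 z 0.1077909210480541
  house 249 x -0.041533769566179754 0.028527847571783005 y -0.14711149710855925 -0.05109937327459058 mid y -0.09910543519157491 z 0.08412115215687288
  noz 72 x -0.0035175017548508213 0.0111082011420702 y -0.0023869824484511067 0.006917096317967125 mid y 0.0022650569347580094 z 0.10671331417023477
  stop 207 x -0.03343588765966039 0.04562970819793944 y 0.1706817191603654 0.19793198088403463 mid y 0.18430685002220001 z 0.042150031998470894
side 0 slope deg 1.406236929361152 x -0.035186961208804275 res 0.00022317130441917767
side 1 slope deg 1.3176748546266 x 0.034857476969859046 res 0.0003975603274740232
  cap 186 x 0.054351591818
[... 765 characters left out ...]
es 0.0001294519071251093
wrist 1 slope deg -4.303561236710251 x 0.01978869328204722 res 0.023078794134861018
  pad 981 x -0.11914826743575468 -0.0845171839347041 y -0.10873683767962834 -0.08676611695152694 mid y -0.09775147731557765 z 0.10701144952798691
  house 2434 x -0.04161907968340669 0.04003689261225928 y -0.14778867882066976 -0.0526890331520364 mid y -0.10023885598635308 z 0.0840258602709203
  noz 325 x -0.0036598449214313177 0.0018161038344096788 y -0.004473229483828163 0.0035023399980992913 mid y -0.0004854447428644358 z 0.11709876640837763
  stop 540 x -0.03541596253171295 -0.0035213348823075344 y 0.17332796441987292 0.1939540308996235 mid y 0.1836409976597482 z 0.04207702101709798
```

Both cameras give a bed yaw of about -10.3° and a nozzle–window gap of about 0.099 m along the bed. The paddle is near (0.473,-0.0935). The checks agree: cap 41 mm, paddle 22×35 mm, heights right. Next I'll move above the paddle and down.

```bash
python3 -m handwheel '[[0,0,0,-0.09],[-0.7,-4.6,0,0],[-0.8,-4.6,0,0],[0,0,0,0]]'
python3 - <<'E'
from h import *
shot('wrist','wrist3.png');shot('side','side3.png');print(get_obs()['position'],get_obs()['tcp_rot'])
for q in nets.spot_point('wrist','grip_top')[:2]: print(q['conf'],q['point'],atz('wrist',*q['point'],.112))
E
```

```text
time_s: 3.35
position: [0.4726, -0.0957, 0.2226]
tcp_rot: [[-0.982, 0.189, 0.0], [0.189, 0.982, -0.001], [-0.0, -0.001, -1.0]]
contact_force: [0.0, 0.8, -0.6]
gripper_width: 1.003
[ 0.47263954 -0.0932519   0.22244677] [[-9.82497104e-01  1.86277766e-01 -1.87663022e-04]
 [ 1.86277617e-01  9.82496950e-01  6.26253193e-04]
 [ 3.01035393e-04  5.80334527e-04 -9.99999786e-01]]
0.72 [205.2, 321.1] [ 0.47586596 -0.09194937  0.112     ]
```

View pics/wrist3.png

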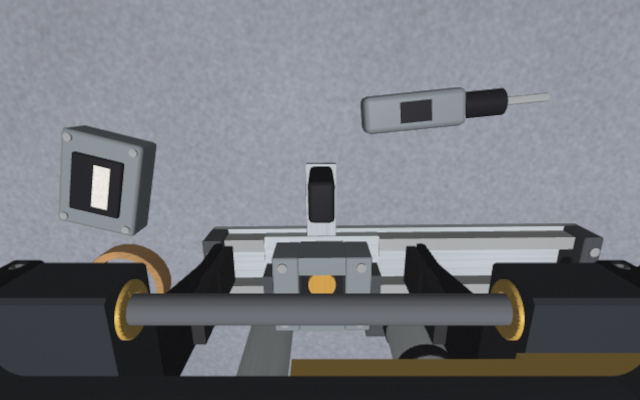

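The paddle is centred between the fingers at column 321, and the bed edge runs nearly level in the picture. I'll descend and grip.

```bash
python3 -m handwheel '[[0,0,4,0],[0,0,4,0],[0,0,4,0],[0,0,2.5,0],[0,0,1,0],[0,0,0,0]]'; python3 -m handwheel '[[0,0,0,0],[0,0,0,0],[0,0,0,0],[0,0,0,0],[0,0,0,0],[0,0,0,0],[0,0,0,0],[0,0,0,0]]' 0 20
python3 - <<'E'
from h import *
shot('wrist','wrist4.png');shot('side','side4.png')
E
```

```text
time_s: 4.25
position: [0.4727, -0.0924, 0.0674]
tcp_rot: [[-0.983, 0.184, -0.001], [0.184, 0.983, 0.0], [0.001, 0.0, -1.0]]
contact_force: [1.0, -0.6, -0.1]
gripper_width: 0.998
time_s: 5.25
position: [0.4727, -0.0934, 0.0675]
tcp_rot: [[-0.983, 0.184, -0.0], [0.184, 0.983, -0.0], [0.0, -0.0, -1.0]]
contact_force: [0.4, -0.6, -0.8]
gripper_width: 0.25
```

View pics/wrist4.png

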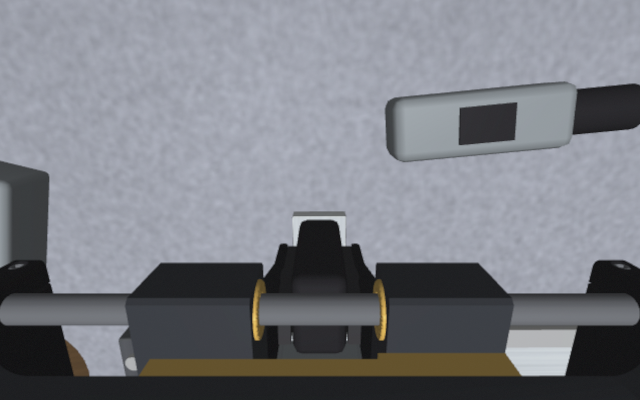

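View pics/side4.png

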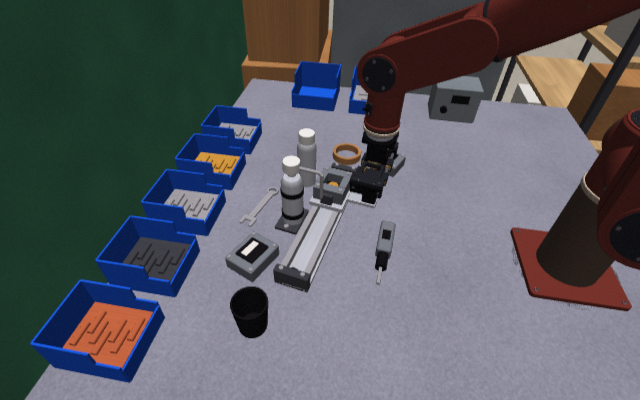

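Gripped: the opening of 21.8 mm matches the paddle's 22 mm. I'll slide 9.5 cm and measure.

```bash
python3 -m handwheel '[[0,1,0,0],[0,1.5,0,0],[0,1.5,0,0],[0,1.5,0,0],[0,1.5,0,0],[0,1.5,0,0],[0,1,0,0],[0,0,0,0],[0,0,0,0]]'
cat > meas.py <<'E'
from h import *
import sys
np.set_printoptions(precision=4,suppress=True)
t=sys.argv[1]
c0=np.array([.589,-.014]);a=np.radians(79.7);by=np.array([np.cos(a),np.sin(a)]);bx=np.array([by[1],-by[0]])
o=get_obs();print('tcp bed',(o['position'][:2]-c0)@bx,(o['position'][:2]-c0)@by,o['contact_force'])
for c in('scene','side'):
    k=optics.get_calibration(c);p,d=shot(c,c+t+'.png')
    z=p[130:260,230:420];cv2.imwrite(f'pics/{c}{t}z.png',cv2.resize(z,None,fx=4,fy=4,interpolation=cv2.INTER_CUBIC))
    for n,zz in dict(window=.088,nozzle=.104).items():
        for q in nets.spot_point(c,n)[:2]:
            w=atz(c,*q['point'],zz)[:2]-c0
            if q['conf']>.4:print(c,n,round(q['conf'],2),q['point'],w@bx,w@by)
    K=np.array(k['intrinsics']);v,u=np.mgrid[:400,:640]
    P=(np.stack([(u-K[0,2])/K[0,0]*d,(v-K[1,2])/K[1,1]*d,d],-1)@np.array(k['orientation']).T+np.array(k['xyz']))[d>0]
    L=np.c_[(P[:,:2]-c0)@bx,(P[:,:2]-c0)@by,P[:,2]]
    for nm,b in dict(cap=(.045,.105,-.035,.035,.18,.204),house=(-.042,.042,-.16,.2,.083,.092),houseL=(-.04,-.027,-.16,.2,.083,.092),noz=(-.012,.012,-.02,.02,.11,.175)).items():
        q=L[np.all([(L[:,i]>b[2*i])&(L[:,i]<b[2*i+1]) for i in range(3)],0)]
        if len(q)>5: print('  ',nm,len(q),'x %.4f %.4f y %.4f %.4f mid %.4f  z %.4f'%(q[:,0].min(),q[:,0].max(),q[:,1].min(),q[:,1].max(),(q[:,1].min()+q[:,1].max())/2,np.median(q[:,2])))
E
python3 meas.py 5
```

```text
time_s: 6.48
position: [0.4899, 0.0018, 0.0675]
tcp_rot: [[-0.983, 0.184, -0.001], [0.184, 0.983, 0.002], [0.001, 0.002, -1.0]]
contact_force: [-4.7, 2.5, 3.1]
gripper_width: 0.253
tcp bed -0.10030462188227096 -0.0021408674266573395 [-4.6565  2.4935  3.0892]
scene window 0.64 [187.3, 312.0] -0.007712690083603956 -0.0027336723770186857
scene window 0.42 [225.7, 247.7] 0.19765351102739043 0.07036300237953046
scene nozzle 0.65 [181.7, 308.9] -0.0015725473812498942 -0.010754789290366489
   cap 213 x 0.0454 0.0968 y -0.0187 0.0247 mid 0.0030  z 0.1951
   house 503 x -0.0394 0.0416 y -0.0495 0.0485 mid -0.0005  z 0.0878
   houseL 95 x -0.0394 -0.0271 y -0.0488 0.0447 mid -0.0020  z 0.0878
   noz 57 x -0.0023 0.0052 y -0.0013 0.0071 mid 0.0029  z 0.1440
side window 0.92 [198.7, 319.7] 0.00659123580729177 -0.013611640697937733
side window 0.61 [323.3, 250.8] 0.010357239009623282 0.3433929002213568
side nozzle 0.64 [198.1, 320.7] -0.00041301802892153945 0.00031713155544288766
   cap 258 x 0.0454 0.0948 y -0.0190 0.0215 mid 0.0012  z 0.1954
   house 682 x -0.0402 0.0404 y -0.0503 0.0462 mid -0.0021  z 0.0884
   houseL 152 x -0.0399 -0.0272 y -0.0497 0.0454 mid -0.0021  z 0.0884
   noz 72 x -0.0039 0.0030 y -0.0025 0.0042 mid 0.0008  z 0.1454
```

View pics/side5z.png

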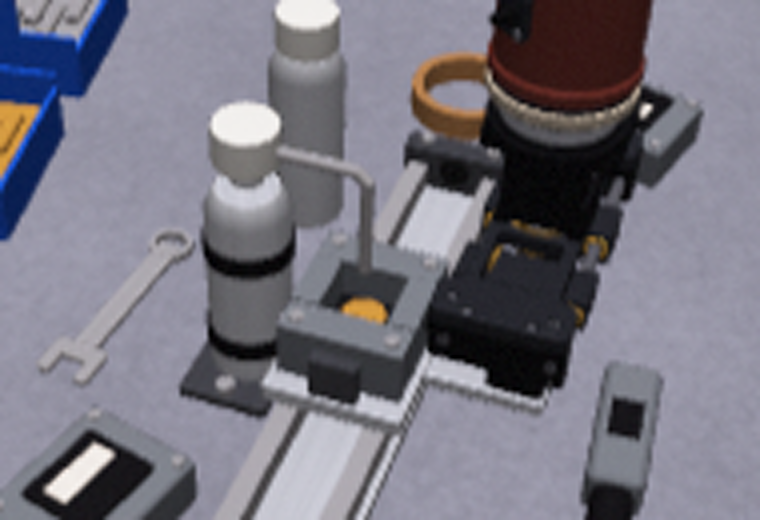

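View pics/scene5z.png

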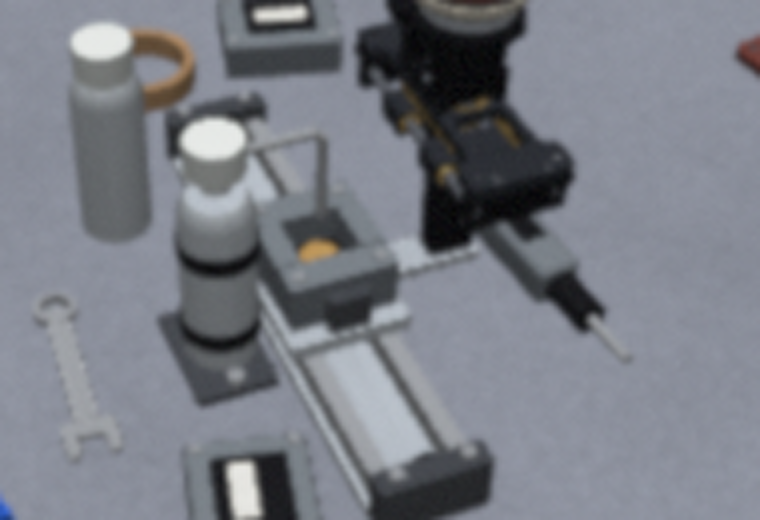

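Both cameras show the nozzle about 3.3 mm further along +y than the window centre. I'll nudge by that much, then release.

```bash
python3 -m handwheel '[[0,0.35,0,0],[0,0,0,0],[0,0,0,0]]'; python3 meas.py 6; python3 -m handwheel '[[0,0,0,0],[0,0,0,0],[0,0,0,0],[0,0,0,0],[0,0,0,0]]' 8.7;
```

```text
time_s: 7.15
position: [0.4904, 0.0045, 0.0675]
tcp_rot: [[-0.983, 0.184, -0.001], [0.184, 0.983, 0.001], [0.001, 0.001, -1.0]]
contact_force: [-6.0, 0.1, 4.1]
gripper_width: 0.25
tcp bed -0.10029950430918273 0.0006111850565319787 [-6.0395  0.0739  4.0627]
scene window 0.58 [186.3, 312.6] -0.010885619344435729 -0.005958319843552671
scene nozzle 0.9 [183.2, 307.8] 0.0036372391235579573 -0.006083588438283785
   cap 210 x 0.0459 0.0968 y -0.0182 0.0224 mid 0.0021  z 0.1948
   house 512 x -0.0402 0.0419 y -0.0488 0.0509 mid 0.0010  z 0.0880
   houseL 96 x -0.0395 -0.0270 y -0.0488 0.0486 mid -0.0001  z 0.0879
   noz 56 x -0.0033 0.0054 y -0.0006 0.0061 mid 0.0028  z 0.1431
side nozzle 0.65 [199.8, 324.4] -0.010672958460111655 0.002815194816574221
   cap 259 x 0.0467 0.0954 y -0.0202 0.0225 mid 0.0012  z 0.1951
   house 697 x -0.0405 0.0403 y -0.0484 0.0486 mid 0.0001  z 0.0884
   houseL 159 x -0.0399 -0.0272 y -0.0476 0.0483 mid 0.0004  z 0.0884
   noz 67 x -0.0042 0.0027 y -0.0023 0.0056 mid 0.0017  z 0.1464
time_s: 8.07
position: [0.491, 0.0036, 0.0675]
tcp_rot: [[-0.983, 0.185, 0.0], [0.185, 0.983, 0.0], [-0.0, 0.0, -1.0]]
contact_force: [0.3, 0.2, -0.4]
gripper_width: 0.732
```

Within about 1.3 mm in both views. I'll rise, confirm the window stayed put, then go over the cap with the fingers shut.

```bash
python3 -m handwheel '[[0,0,-2,0],[0,0,-4.5,0],[0,0,-5,0],[0,0,-5,0],[0,0,-3,0]]'; python3 -m handwheel '[[-3.5,0,0,0],[-3.5,0,0,0],[-3.5,0,0,0],[-3.5,0,0,0],[-3.5,0.3,0,0],[0,0,0,0],[0,0,0,0],[0,0,0,0]]' 0; python3 meas.py 7
```

```text
time_s: 8.7
position: [0.4919, 0.0035, 0.2657]
tcp_rot: [[-0.983, 0.185, 0.004], [0.185, 0.983, -0.001], [-0.004, 0.0, -1.0]]
contact_force: [0.8, -0.1, 0.4]
gripper_width: 1.001
time_s: 9.7
position: [0.6628, -0.0256, 0.2629]
tcp_rot: [[-0.983, 0.185, 0.0], [0.185, 0.983, 0.0], [-0.0, 0.0, -1.0]]
contact_force: [-0.5, 0.5, -0.4]
gripper_width: 0.169
tcp bed 0.07464477848472084 0.0018146051257017493 [-0.5161  0.4944 -0.4328]
scene window 0.84 [189.1, 313.0] -0.007356586152845933 0.00516232747328239
scene nozzle 0.69 [184.9, 307.6] 0.006844442551096046 0.00022618210816907107
   cap 211 x 0.0456 0.0963 y -0.0218 0.0227 mid 0.0004  z 0.1950
   house 517 x -0.0392 0.0413 y -0.0466 0.0503 mid 0.0019  z 0.0879
   houseL 102 x -0.0392 -0.0272 y -0.0460 0.0484 mid 0.0012  z 0.0880
   noz 55 x -0.0024 0.0051 y -0.0005 0.0071 mid 0.0033  z 0.1433
side window 0.94 [197.9, 321.5] 0.003434926030571686 -0.01800422655805259
side nozzle 0.76 [197.7, 321.7] -0.00217676650200166 -0.001914194724865959
   cap 256 x 0.0465 0.0945 y -0.0191 0.0224 mid 0.0017  z 0.1953
   house 700 x -0.0403 0.0399 y -0.0475 0.0496 mid 0.0011  z 0.0885
   houseL 157 x -0.0400 -0.0271 y -0.0465 0.0480 mid 0.0008  z 0.0887
   noz 68 x -0.0041 0.0031 y -0.0017 0.0055 mid 0.0019  z 0.1463
```

View pics/side7z.png

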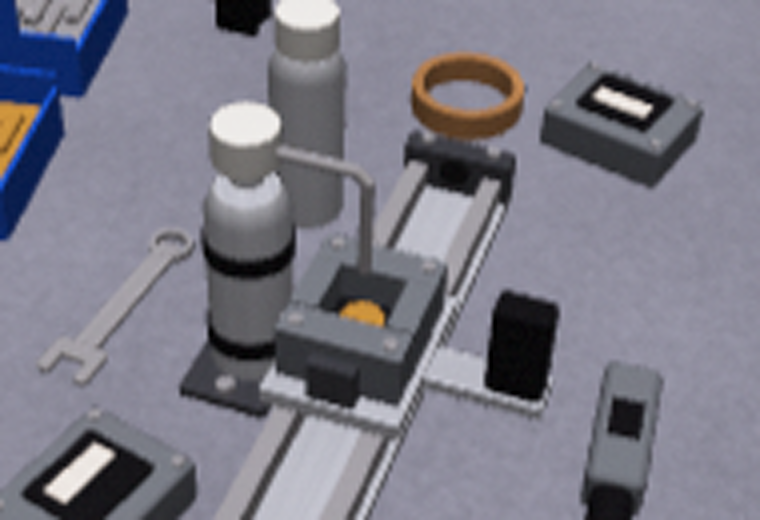

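View pics/scene7z.png

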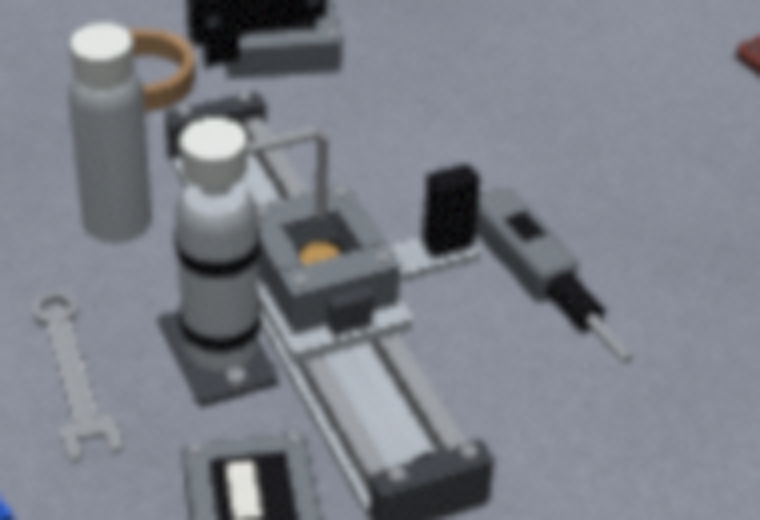

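The window is aligned within about 1 mm and the tool is centred over the cap. Descending to just above the cap, then pressing in steps.

```bash
python3 -m handwheel '[[0,0,3,0],[0,0,2.5,0],[0,0,0.7,0],[0,0,0,0]]'; python3 -m handwheel '[[0,0,0.3,0],[0,0,0.4,0],[0,0,0.4,0],[0,0,0.2,0],[0,0,0,0]]'
```

```text
time_s: 10.5
position: [0.6634, -0.0257, 0.2006]
tcp_rot: [[-0.983, 0.185, -0.0], [0.185, 0.983, 0.0], [0.0, 0.0, -1.0]]
contact_force: [0.5, -0.3, -0.3]
gripper_width: 0.003
time_s: 11.12
position: [0.6644, -0.0259, 0.1887]
tcp_rot: [[-0.983, 0.185, 0.002], [0.185, 0.983, -0.0], [-0.002, 0.0, -1.0]]
contact_force: [0.2, 0.0, 5.6]
gripper_width: 0.007
```

```bash
python3 -m handwheel '[[0,0,0.3,0],[0,0,0.2,0],[0,0,0,0],[0,0,0,0]]'
```

```text
time_s: 11.62
position: [0.6645, -0.0259, 0.1863]
tcp_rot: [[-0.983, 0.185, 0.004], [0.185, 0.983, -0.001], [-0.004, 0.0, -1.0]]
contact_force: [-4.5, -0.0, 15.2]
gripper_width: 0.004
```

The force jumped to 15 N at z = 0.186, which is the bottom stop. I'll press slightly more, hold, check in a picture, and release.

```bash
python3 -m handwheel '[[0,0,0.1,0],[0,0,0,0],[0,0,0,0]]'; python3 meas.py 8; python3 -m handwheel '[[0,0,-1,0],[0,0,-1,0],[0,0,-3,0],[0,0,-4,0],[0,0,0,0],[0,0,0,0]]' 8.7;python3 meas.py 9
```

```text
time_s: 12.0
position: [0.6646, -0.0259, 0.1862]
tcp_rot: [[-0.983, 0.185, 0.004], [0.185, 0.983, -0.001], [-0.004, -0.0, -1.0]]
contact_force: [-6.1, -0.5, 18.8]
gripper_width: 0.006
tcp bed 0.07649768191417265 0.0018129444358974225 [-6.0643 -0.4879 18.7758]
scene window 0.87 [187.2, 311.9] -0.007618485476098092 -0.0032203960332337347
scene nozzle 0.83 [185.2, 308.9] 0.0040349128741147666 0.002688117487230329
scene nozzle 0.57 [260.8, 292.5] 0.1379475724130905 0.2275228891516371
   cap 97 x 0.0563 0.0965 y -0.0159 0.0238 mid 0.0039  z 0.1855
   house 506 x -0.0392 0.0415 y -0.0486 0.0493 mid 0.0004  z 0.0879
   houseL 98 x -0.0392 -0.0270 y -0.0455 0.0480 mid 0.0013  z 0.0881
   noz 60 x -0.0028 0.0101 y -0.0013 0.0063 mid 0.0025  z 0.1451
side window 0.83 [199.3, 323.5] -0.0028493577431519946 -0.01494446743399144
side nozzle 0.61 [204.7, 322.2] -0.011423363072225422 0.020919129702918617
   cap 149 x 0.0543 0.0945 y -0.0192 0.0208 mid 0.0008  z 0.1863
   house 695 x -0.0405 0.0400 y -0.0475 0.0489 mid 0.0007  z 0.0884
   houseL 161 x -0.0399 -0.0271 y -0.0466 0.0477 mid 0.0006  z 0.
[... 467 characters left out ...]
3956467782944
   cap 214 x 0.0460 0.0968 y -0.0184 0.0228 mid 0.0022  z 0.1947
   house 502 x -0.0392 0.0411 y -0.0473 0.0491 mid 0.0009  z 0.0879
   houseL 97 x -0.0392 -0.0271 y -0.0465 0.0483 mid 0.0009  z 0.0881
   noz 55 x -0.0030 0.0051 y -0.0009 0.0071 mid 0.0031  z 0.1454
side window 0.81 [201.5, 318.2] 0.00659712465327232 -0.0026769125055105722
side nozzle 0.77 [198.4, 322.8] -0.005467807883707017 -0.0005063017314434422
   cap 259 x 0.0450 0.0948 y -0.0204 0.0222 mid 0.0009  z 0.1955
   house 704 x -0.0402 0.0405 y -0.0472 0.0485 mid 0.0007  z 0.0884
   houseL 163 x -0.0400 -0.0274 y -0.0472 0.0480 mid 0.0004  z 0.0884
   noz 70 x -0.0042 0.0029 y -0.0010 0.0058 mid 0.0024  z 0.1450
```

View pics/side8z.png

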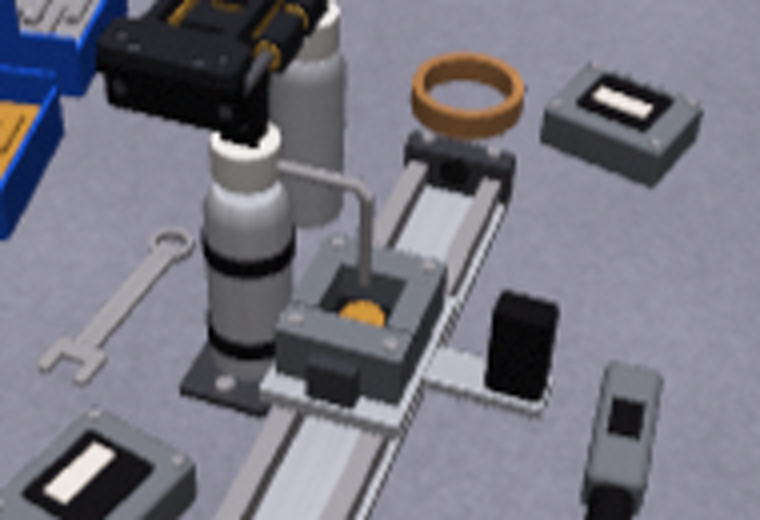

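View pics/side9z.png

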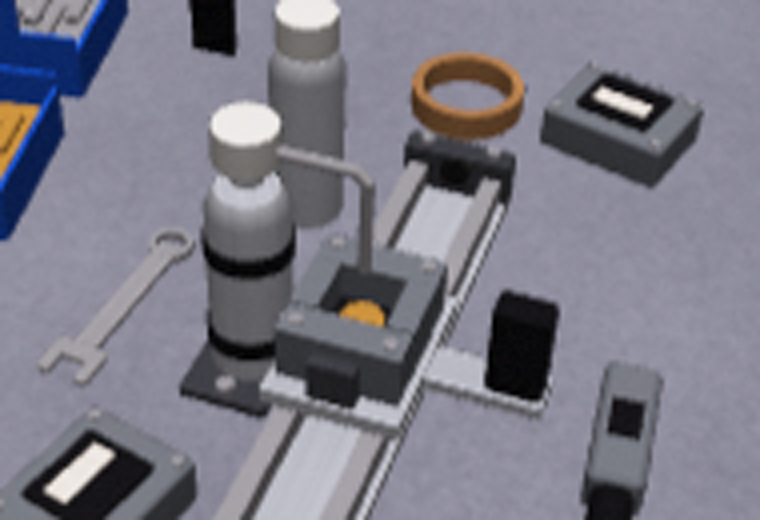

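The cap went to z≈0.186 and sprang back to 0.195, with the window unmoved. Now I'll go back to the paddle and regrip.

```bash
python3 -m handwheel '[[3.5,0,0,0],[3.5,0,0,0],[3.5,0,0,0],[3.5,0,0,0],[3.5,-0.3,0,0],[0,0,0,0],[0,0,0,0]]' ; python3 -m handwheel '[[0,0,5,0],[0,0,5,0],[0,0,5,0],[0,0,4,0],[0,0,1.2,0],[0,0,0,0]]';python3 -m handwheel '[[0,0,0,0],[0,0,0,0],[0,0,0,0],[0,0,0,0],[0,0,0,0],[0,0,0,0],[0,0,0,0]]' 0 20
```

```text
time_s: 14.22
position: [0.4916, 0.0035, 0.2718]
tcp_rot: [[-0.983, 0.185, 0.001], [0.185, 0.983, -0.0], [-0.001, 0.0, -1.0]]
contact_force: [-0.0, -0.9, 0.8]
gripper_width: 0.998
time_s: 14.98
position: [0.4912, 0.0035, 0.0693]
tcp_rot: [[-0.983, 0.185, -0.001], [0.185, 0.983, 0.0], [0.001, -0.0, -1.0]]
contact_force: [-0.6, -0.1, 0.2]
gripper_width: 0.998
time_s: 15.85
position: [0.4909, 0.0036, 0.0695]
tcp_rot: [[-0.983, 0.185, -0.0], [0.185, 0.983, -0.0], [0.0, -0.0, -1.0]]
contact_force: [0.2, 0.1, 0.5]
gripper_width: 0.29
```

```bash
python3 -m handwheel '[[0,0,0,0],[0.01,1,0,0],[0.01,1.7,0,0],[0.01,1.7,0,0],[0.01,1.7,0,0],[0.01,1.7,0,0],[0.01,1.7,0,0],[0.01,1.2,0,0],[0,0,0,0]]'; python3 -m handwheel '[[0,0.3,0,0],[0,0.3,0,0],[0,0.2,0,0],[0,0,0,0]]'
```

```text
time_s: 16.98
position: [0.5103, 0.1106, 0.0695]
tcp_rot: [[-0.983, 0.184, 0.001], [0.184, 0.983, 0.001], [-0.0, 0.002, -1.0]]
contact_force: [1.6, 2.1, -1.9]
gripper_width: 0.25
time_s: 17.48
position: [0.5114, 0.1167, 0.0695]
tcp_rot: [[-0.983, 0.185, -0.0], [0.185, 0.983, 0.0], [0.0, 0.0, -1.0]]
contact_force: [0.0, -1.6, -1.2]
gripper_width: 0.252
```

```bash
python3 -m handwheel '[[0,0.2,0,0],[0,0.2,0,0],[0,0,0,0]]'; python3 -m handwheel '[[0,0.2,0,0],[0,0,0,0],[0,0,0,0]]'
```

```text
time_s: 17.85
position: [0.5114, 0.1168, 0.0694]
tcp_rot: [[-0.983, 0.185, -0.003], [0.185, 0.983, -0.006], [0.001, -0.007, -1.0]]
contact_force: [-4.8, -19.0, 4.2]
gripper_width: 0.255
time_s: 18.23
position: [0.5114, 0.1169, 0.0694]
tcp_rot: [[-0.983, 0.185, -0.004], [0.185, 0.983, -0.009], [0.002, -0.01, -1.0]]
contact_force: [-6.3, -27.1, 5.5]
gripper_width: 0.253
```

The carriage is firmly against the stop: 27 N with no further motion. I'll open and rise clear.

```bash
python3 -m handwheel '[[0,0,0,0],[0,0,0,0],[0,0,0,0],[0,0,0,0],[0,0,0,0],[0,0,0,0],[0,0,0,0]]' 8.7; python3 -m handwheel '[[0,0,-2,0],[0,0,-4.5,0],[0,0,-5,0],[0,0,-5,0],[0,0,-3,0],[3,0,0,0],[0,0,0,0],[0,0,0,0]]'; python3 meas.py 10
```

```text
time_s: 19.1
position: [0.5126, 0.1228, 0.0695]
tcp_rot: [[-0.983, 0.185, -0.0], [0.185, 0.983, 0.0], [0.0, 0.0, -1.0]]
contact_force: [-0.4, 0.1, 1.0]
gripper_width: 0.948
time_s: 20.1
position: [0.4833, 0.1282, 0.2644]
tcp_rot: [[-0.983, 0.185, 0.0], [0.185, 0.983, -0.0], [-0.0, -0.0, -1.0]]
contact_force: [-0.0, 0.0, 0.3]
gripper_width: 0.999
tcp bed -0.12942016686194202 0.12095993131781277 [-0.0089  0.0408  0.289 ]
scene window 0.73 [213.3, 329.0] -0.00901331201444584 0.10695671518030474
scene nozzle 0.95 [181.9, 307.8] 0.0015543427232714696 -0.01110466821716966
   cap 214 x 0.0456 0.0966 y -0.0211 0.0238 mid 0.0014  z 0.1950
   house 678 x -0.0397 0.0417 y 0.0652 0.1645 mid 0.1149  z 0.0878
   houseL 118 x -0.0397 -0.0271 y 0.0652 0.1632 mid 0.1142  z 0.0880
   noz 55 x -0.0023 0.0046 y -0.0004 0.0058 mid 0.0027  z 0.1445
side window 0.76 [232.9, 302.5] 0.00432670852291123 0.10746820201461994
side window 0.5 [238.5, 345.6] -0.0902688008908037 0.08872990668324877
side nozzle 0.58 [199.4, 320.0] -0.0003963634165673022 0.005307106240911142
   cap 259 x 0.0454 0.0958 y -0.0204 0.0209 mid 0.0003  z 0.1952
   house 935 x -0.0405 0.0403 y 0.0665 0.1623 mid 0.1144  z 0.0882
   houseL 211 x -0.0400 -0.0271 y 0.0681 0.1612 mid 0.1147  z 0.0883
   noz 69 x -0.0038 0.0029 y -0.0008 0.0047 mid 0.0019  z 0.1457
```

View pics/side10.png

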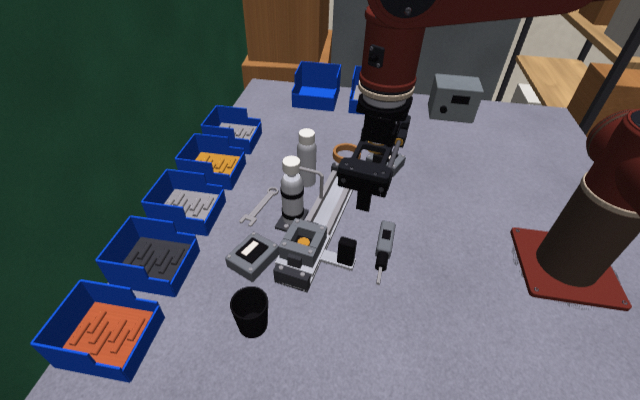

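View pics/scene10z.png

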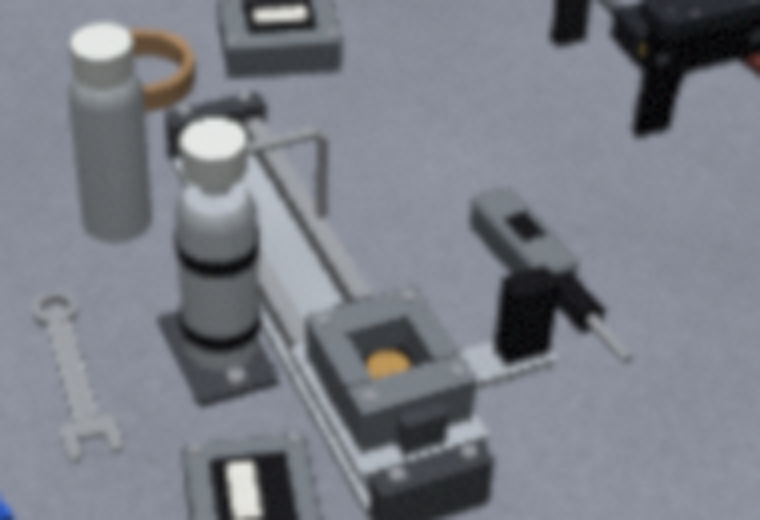

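View pics/side10z.png

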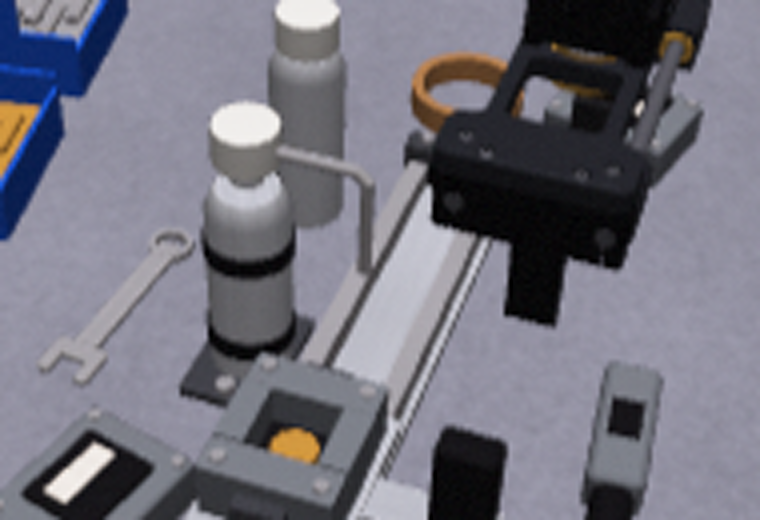

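The carriage sits at the far stop. I'll check the plate-to-stop gap and whether any bystander moved.

```bash
python3 - <<'E'
from h import *
a=cv2.imread('pics/side10.png')[190:310,215:395];cv2.imwrite('pics/e.png',cv2.resize(a,None,fx=4,fy=4,interpolation=cv2.INTER_CUBIC))
d=np.hstack([cv2.absdiff(cv2.imread(f'pics/{c}2.png'),cv2.imread(f'pics/{c}10.png'))[120:320,200:440] for c in('side','scene')])
cv2.imwrite('pics/d.png',cv2.resize(d*3,None,fx=1.6,fy=1.6))
E
```

View pics/e.png

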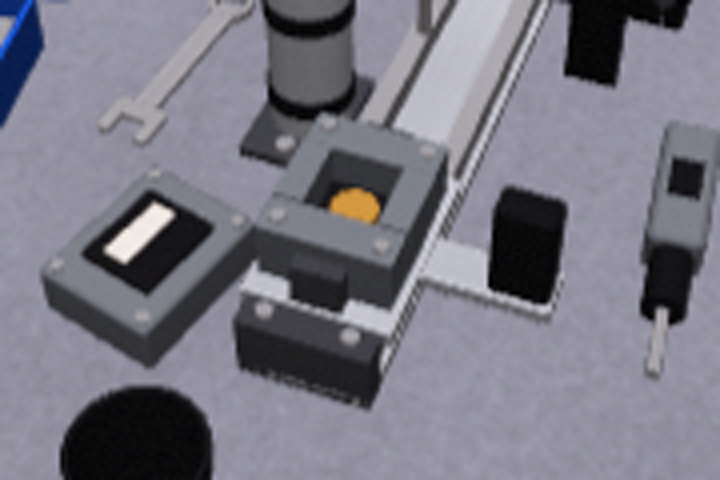

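View pics/d.png

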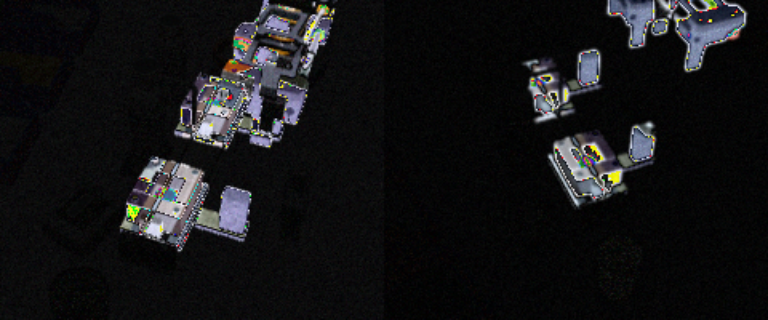

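The plate butts against the stop, and only the carriage and arm differ from the earlier pictures, so no bystander moved. Handing in.

```bash
python3 -c "
from rig import order
print(order.sign_off())"
```

```text
the job is handed in; nothing more can be done
None
```

The job is done as asked and handed in at about 20 s of the 64 s allowed.

- **Alignment:** I gripped the paddle and slid the carriage about 98 mm, until the window centre stood within about 1–2 mm of the nozzle along the bed in both cameras. Then I let go.
- **Cap press:** I pressed the cap once with the fingers shut, until it bottomed at 0.186 m with 19 N. It sprang back to about 0.195 m, and the window had not moved.
- **Homing:** I regripped and slid the carriage the same way until it stopped firmly, at 27 N with no further motion. Then I let go and rose clear.

**Last checks:** The plate is against the far stop. Comparing pictures from before and after, only the carriage and the arm had changed, so no bystander that shows had moved. Contact force is about zero.

**Disagreements:** The window and nozzle points from the networks scattered by up to about 2 cm, so I relied on the depth measurements instead. The final carriage position reads about 2.5 mm short of my rough early estimate. I trusted the firm contact and the picture over that estimate.

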